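# Pin the stop block to its slide rail

### The arm

A 6-joint arm with a two-finger parallel gripper is mounted at the origin on the work surface. World frame = base frame: x ahead of the robot, y to its left, z up, the work surface at z = 0. Lengths are in m, angles in rad, forces in N, time in s.
With the tool pointing down it reaches from about 0.375 to 0.975 m from the base axis. Payload 3.8 kg.
Tool frame: the origin (TCP) lies midway between the tips of the shut fingers; the grasp point (between the pads) lies 19 mm behind it; z points along the fingers, y is the line along which they close (so a half turn about z gives the same grasp; the last joint's range is limited). The gripper opens to 85 mm and grips with 20 to 120 N. Pads are 22 mm wide; open, the fingers measure 114 mm over their backs; the gripper's body (76 mm by 85 mm) begins 54 mm behind the grasp point. The pads swing forward as they close: fully open they stand 13 mm farther back than shut.
Start: joints at [-1.138, 0.264, 1.604, -0, 1.274, -0.037], TCP at [0.306, -0.602, 0.231] pointing down, gripper open.
Joint ranges: [-2.63, 2.63], [-0.94, 2.18], [0.31, 2.57], [-1.31, 4.45], [0, 2.66], [-2.55, 2.55]. Speed limits (rad/s): [2.57, 2.57, 3.14, 3.14, 3.14, 3.14].

### API

Orientations are given as a rotation vector (axis times angle).
In Python, from workcell import bot gives the robot as it stands.
- The arm moves only by the tool jog_arm, never from a script. Its argument "motion" is a list of rows, each a list of 5 numbers: the opening, from -1 (shut) to 1 (fully open), then the shift along the tool's x, y, z in mm, then the turn about the tool's z in degrees. In form: [[claw, x, y, z, twist], ...]. A call has 1 to 10 rows; each row shifts and turns the commanded pose from where the row before left it, along the tool's axes as they then stand; what a row does not reach is not made up. A row lasts 1/12 s, in which the tool goes at most 41.7 mm and 7.16 degrees, less where a joint would pass 70% of its speed; a pose out of reach is approached as far as the arm can. A call with a gripper value outside its range is refused whole. The fingers move at their own pace and stop on an object; "force" is the grip in N (left out, the last holds). Time passes only in rows, so rows that do not move let the fingers close. It gives the time, the measured TCP pose, the force, the opening and the grip force at its end, in the units of the state.
- bot.read_state(): the state, without advancing time (a new reading comes with each control period).
- bot.read_camera(name): name is "scene" or "top" or "wrist"; returns (picture, depth): 400x640x3 uint8, red, green, blue; 400x640 float32, m along the optical axis (not along the pixel's ray), 0 where there is no reading.
- bot.get_calibration(name): a dict with "vfov" (degrees; the focal length in pixels is half the picture's height over the tangent of half this angle, whatever the lens; pixels are square), "cx", "cy" (the principal point, pixels), "rvec" (rotation vector, rad) and "tvec" (3), from world to camera coordinates, as OpenCV has them; the wrist camera has in their place "tool_from_camera" (4x4, takes a point from camera to tool coordinates, whose origin is the TCP and whose axes are the flange's). Camera axes: x right, y down, z forward; pixel columns grow to the right and rows downward; lengths in m; the calibration is good to about 2 mm. A picture is of the moment at which its call begins: read the wrist's pose just before it. get_calibration takes no time and is no camera call.
- bot.finish_job(): hands the job in; it is judged then, once.
The state is a dict: "time": time; "q": joint angles; "joint_vel": joint speeds; "joint_torque": joint torques, N m; "tool_pos": TCP position; "tcp_rot": TCP orientation; "wrist_force": force on the tool from outside, world axes, zero at the start; "torque": the same for the moment, N m; "width": opening from 0.0 (shut) to 1.0 (fully open); "grip_force": force on a finger pad.
Only numpy, scipy, OpenCV 4.12 (cv2) and the standard library are available. Lean on these libraries where they do the work, as an engineer would, in place of code of your own. Each camera call takes 0.05 s, during which the arm holds its last target. There are 200 camera calls.

### The job

Lock the sliding stop block to its rail: take the linch pin out of the brass sleeve it stands in, put it down through the block's hole and, pressing only lightly, slide pin and block together along the rail away from the end plate until you feel the pin drop into the hidden hole in the bar below, then push it fully home with its collar flat on the block. Then flip the sprung ring over the pin's top end so that it snaps down flat onto the collar, and let go. Do not force the pin, and leave the other loose parts where they lie.

Things in the scene. Friction and masses are not known exactly. Their poses are not given: they have to be found in the camera images.
- pin_mid (a point): Linch pin, steel, 72 mm long, 0.12 kg: point on its axis half-way up, 36 mm above the tip; z towards its top end. Stands upright in sleeve_a at the start. From the tip up: shank 43 mm long, 12 mm thick (last 6 mm a cone, 7 mm across at the tip); collar 40 mm wide, 5 mm thick, underside 7 mm above this point; grip stub 14 mm thick, 24 mm tall, top edge chamfered.
- sleeve_a: Brass spacer sleeve in which the pin stands at the start, collar on its rim: 36 mm outside, 16 mm bore, 50 mm tall, 0.33 kg, loose on the bench; origin at the centre of its underside. It may be shifted.
- rail: Fixed slide rail: steel bed 100 x 300 x 10 mm, origin at the centre of its underside, y along the rail, z up, turned up to 0.35 rad. End plate 60 mm tall at its -y end. On the bed a fixed index bar, 60 mm wide, top 34 mm above the bench, with one upright 16 mm hole on the rail's centre line, hidden under the block at the start and not measured.
- stop: Steel stop block on the rail, slab 84 x 84 x 24 mm; origin at the centre of the slab's underside, 1 mm above the index bar; axes as the rail's. Slides along the rail's y, up to 50 mm towards +y (away from the end plate), with about 2 N of friction. The bar's hole lies 10 to 30 mm towards +y from where the block's hole starts.
- hole_mouth (a point): Mouth of the block's upright through hole, centre, in its top face (59 mm above the bench); axes as the rail's. 14 mm wide, 2 mm chamfer. A pin on the bar stands with its collar 18 mm above the block; over the bar's hole it can go on down until the collar lies on the block. A sprung detent rubs on the shank: the pin does not fall in, it takes 2 to 8 N of push. Over 50 N counts as forcing.
- ring (a joint): Angle of the sprung ring hinged on the block (rad): 0 = open, leaning 40 deg back beyond upright towards the rail's -x; 0.70 upright; about 2.27 flat on the collar of a home pin, round the stub. Over-centre spring: below 0.70 it drives the ring open, above it snaps it shut. Hinge axis along the rail's y, 30 mm from the hole's axis on its -x side, 7.5 mm above the block's top.
- ring_lip (a point): Centre of the flat lip (16 x 8 x 4 mm) at the ring's free end, 52 mm from the hinge axis; open, it is 40 mm above the block's top and 33 mm beyond the hinge towards the rail's -x. Ring 30 mm inside, 5 mm wire, centred 30 mm from the hinge: it passes over the stub with a few mm to spare. About 3 N on the lip towards the rail's +x starts it moving.
- sleeve_b: Bystander: the other, empty brass sleeve, same size as the first; origin at the centre of its underside.
- tube_stub: Bystander: rusty roller tube stub standing upright, 60 mm outside diameter, 85 mm tall; origin at the centre of its underside.
- washer: Bystander: bronze thrust washer lying flat, 60 mm outside, 32 mm bore, 6 mm thick; origin at the centre of its underside.
- housing: Bystander: dull grey bearing housing, foot 80 x 44 x 12 mm with an upright bearing eye 52 mm in diameter, 62 mm tall in all; origin at the centre of its underside.
There are look-alikes about, which are no part of the job. Of the things that look like the part that bears pin_mid, the largest one is meant.

How it is judged:
On the way, in this order (a step that is already met when the one before it is completed fails the run):
1. the pin stands through the block's hole, past the detent, ring open (z of pin_mid in the frame of hole_mouth below 0.018 m and horizontal distance between pin_mid and hole_mouth below 0.003 m and value of joint ring below 0.6 rad), for 0.1 s.
2. the pin is fully home in the block and the bar, collar on the block, ring still open (z of pin_mid in the frame of hole_mouth below -0.0052 m and horizontal distance between pin_mid and hole_mouth below 0.003 m and angle between the z axis of pin_mid and the z axis of hole_mouth, either way round below 0.08 rad and value of joint ring below 0.6 rad), for 0.2 s.
3. the ring has snapped shut round the pin's top end, flat on the collar (z of pin_mid in the frame of hole_mouth below -0.0052 m and horizontal distance between pin_mid and hole_mouth below 0.003 m and angle between the z axis of pin_mid and the z axis of hole_mouth, either way round below 0.08 rad and value of joint ring above 2.19 rad), for 0.2 s.
At the end, for the whole second after the job is handed in: The pin is home (collar within about 2 mm of the block's top, axis within 3 mm of the hole's and within 0.08 rad of it), the ring lies on its collar (joint above 2.19 rad) and all is at rest (all of step 3 and linear speed of pin below 0.02 m/s); the robot touches nothing.
It fails at once if the pin is forced: a contact force over 50 N between it and the rail, bar, block or ring (contact force between pin and rail above 50 N).
It fails at once if the empty sleeve is shifted by more than 30 mm or tipped over (distance of sleeve_b from where it was at the start of the episode above 0.03 m or angle between sleeve_b's own z axis and vertical above 0.5 rad).
It fails at once if the tube stub is shifted by more than 30 mm or tipped over (distance of tube_stub from where it was at the start of the episode above 0.03 m or angle between tube_stub's own z axis and vertical above 0.5 rad).
It fails at once if the thrust washer is shifted by more than 30 mm or tipped over (distance of washer from where it was at the start of the episode above 0.03 m or angle between washer's own z axis and vertical above 0.5 rad).
It fails at once if the bearing housing is shifted by more than 30 mm or tipped over (distance of housing from where it was at the start of the episode above 0.03 m or angle between housing's own z axis and vertical above 0.5 rad).
It also fails if it takes over 67 s, if anything falls off the work surface, if the arm or the gripper's body presses on something with over 40 N, if the wrist force passes 120 N, or if a joint passes its speed limit or range.

## Working session

There is one attempt and no reset: what is moved stays moved. The work goes in short steps, Python scripts to look and compute and a tool call to move; the robot and the scene stay as the last step left them, time stands still between calls to the robot, and variables do not carry over. Pictures are saved under pics/ and viewed, at most 10 in all, crops included, and the job is handed in when it is done.

Besides the shell and the picture viewer there is one more tool, called after "Emit:" as name(argument=value, ...), one argument or row to a line, values as JSON. jog_arm: Moves the arm, as the interface text tells. Its arguments: {"type":"object","properties":{"motion":{"type":"array"},"force":{"type":"number"}},"required":["motion"]}

```bash
mkdir -p pics; cat > h.py <<'E'
import numpy as np, cv2
from scipy.spatial.transform import Rotation as R
from workcell import bot
def cam(name):
    s=bot.read_state(); c=bot.get_calibration(name); im,d=bot.read_camera(name)
    f=200/np.tan(np.radians(c['vfov'])/2)
    if 'rvec' in c:
        Rw=R.from_rotvec(np.ravel(c['rvec'])).as_matrix(); t=np.ravel(c['tvec']); T=np.eye(4); T[:3,:3]=Rw.T; T[:3,3]=-Rw.T@t
    else:
        A=np.eye(4);A[:3,:3]=R.from_rotvec(s['tcp_rot']).as_matrix();A[:3,3]=s['tool_pos'];T=A@np.array(c['tool_from_camera'])
    return im,d,dict(f=f,cx=c['cx'],cy=c['cy'],T=T,c=c)
def world(d,k):
    v,u=np.mgrid[:400,:640]; P=np.stack([(u-k['cx'])/k['f']*d,(v-k['cy'])/k['f']*d,d],-1)
    return P@k['T'][:3,:3].T+k['T'][:3,3]
def onplane(u,v,z,k):
    r=k['T'][:3,:3]@np.array([(u-k['cx'])/k['f'],(v-k['cy'])/k['f'],1]); o=k['T'][:3,3]
    return o+r*(z-o[2])/r[2]
def proj(p,k):
    q=k['T'][:3,:3].T@(np.array(p)-k['T'][:3,3]); return q[0]/q[2]*k['f']+k['cx'],q[1]/q[2]*k['f']+k['cy']
def save(im,n,s=1): cv2.imwrite('pics/'+n,cv2.resize(im[...,::-1],None,fx=s,fy=s,interpolation=cv2.INTER_CUBIC))
E
python3 - <<'E'
from h import *
for n in('top','scene'):
    im,d,k=cam(n); save(im,n+'.png',1.25); np.savez(n+'.npz',im=im,d=d); print(n,k['c'],k['T'][:3,3])
print(bot.read_state())
E
```

```text
top {'vfov': 47.592140483703204, 'cx': 320.92902134428596, 'cy': 200.13632413652317, 'rvec': array([ 2.15016515, -2.16718576,  0.10048245]), 'tvec': array([-0.02896113,  0.60512724,  0.8240866 ])} [ 0.51242328 -0.04626696  0.88397862]
scene {'vfov': 54.202337759307156, 'cx': 322.7637748865745, 'cy': 205.98156059908538, 'rvec': array([ 2.16903144,  1.14651102, -0.41812465]), 'tvec': array([-0.30487377, -0.32395538,  1.18526224])} [ 1.01673216 -0.34608826  0.67023899]
{'time': 0.1, 'q': array([-1.13790638e+00,  2.64704376e-01,  1.60525521e+00,  4.27739946e-05,
        1.27373966e+00, -3.68898088e-02]), 'joint_vel': array([-0.0010132 , -0.00126653, -0.00080625, -0.00152151,  0.00022237,
        0.00059265]), 'joint_torque': array([ 5.52040001e-04, -5.16703320e+01, -3.68591595e+01, -1.67152137e-05,
        6.34586424e-03,  2.76326068e-05]), 'tool_pos': array([ 0.30529663, -0.6012478 ,  0.23005905]), 'tcp_rot': array([-3.05331244e+00, -7.30659598e-01,  5.87557205e-04]), 'wrist_force': array([0.52631746, 0.04386596, 0.06854709]), 'torque': array([ 0.02237008, -0.07032095,  0.02953311]), 'grip_force': 0.0, 'width': 1.0020635260467832}
```

View pics/top.png

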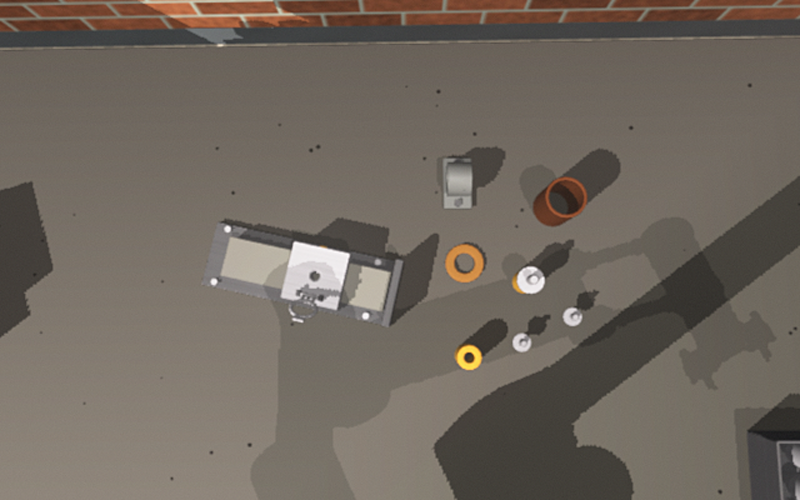

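View pics/scene.png

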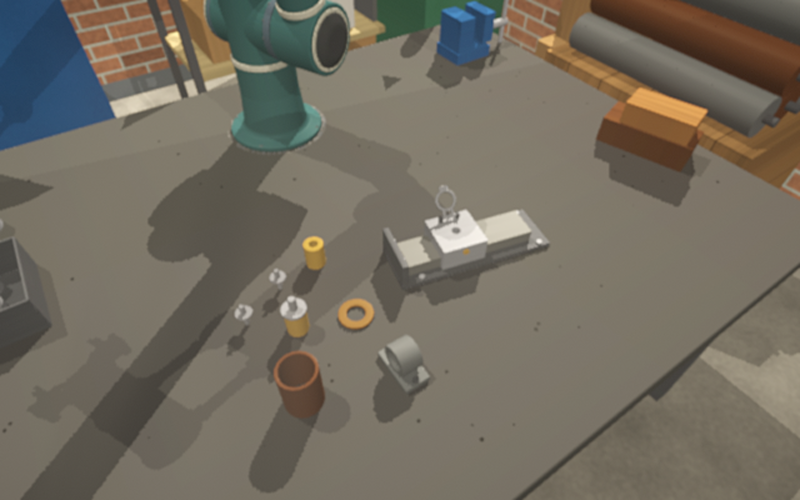

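The top picture shows three pin-like things (800x500 pixels): the large pin in its sleeve at (530,280), and two small pins at (572,317) and (521,342). I choose the large one in the brass sleeve. The block hole is at (315,276), the ring at (303,308), and the end plate at (395,292) on the world -y side.

```bash
python3 - <<'E'
from h import *
im,d,k=cam('top'); W=world(d,k)
def blob(z0,z1,u0,u1,v0,v1,white=0):
    m=np.zeros((400,640),bool); m[v0:v1,u0:u1]=1
    m&=(W[...,2]>z0)&(W[...,2]<z1)
    if white: m&=im.min(-1)>white
    return m
m=blob(.045,.062,400,445,205,245,); 
for n,mm in (('collar',m),('stub',blob(.07,.09,405,445,205,245)),('blocktop',blob(.052,.064,215,290,185,255,0)),('sleeveb',blob(.04,.06,355,395,270,300)),('tube',blob(.07,.1,415,480,130,190)),('housing',blob(.03,.075,345,385,120,170)),('washer',blob(.003,.012,350,395,190,230))):
    p=W[mm]; c,r=cv2.minEnclosingCircle(p[:,:2].astype(np.float32)*1000); print(n,mm.sum(),np.median(p,0).round(4),'circ',np.round(c,1),round(r,1), cv2.minAreaRect(p[:,:2].astype(np.float32)*1000))
# white collar ellipse
g=(im.min(-1)>150); 
n,l,st,ce=cv2.connectedComponentsWithStats(g.astype(np.uint8))
for i in range(1,n):
    if st[i,4]>40 and st[i,1]>100: print(st[i],ce[i].round(1),onplane(*ce[i],.055,k).round(4))
print(proj([.5,-.2,.05],k))
s,_,_=im[150:300,150:490],0,0; cv2.imwrite('pics/c1.png',cv2.resize(s[...,::-1],(790,349),interpolation=cv2.INTER_CUBIC))
# crop of pin close and block close side by side
a=cv2.resize(im[200:280,390:480],(450,400),interpolation=cv2.INTER_CUBIC);b=cv2.resize(im[185:265,220:290],(350,400),interpolation=cv2.INTER_CUBIC)
save(np.hstack([a,b]),'c2.png')
E
```

```text
collar 312 [ 0.5561 -0.2188  0.0558] circ [ 556.5 -221. ] 19.8 ((557.0828857421875, -220.52389526367188), (38.17667007446289, 36.72998046875), 87.95723724365234)
stub 56 [ 0.5573 -0.2198  0.0787] circ [ 557.1 -221.1] 7.0 ((557.059326171875, -220.76394653320312), (12.938664436340332, 12.957439422607422), 51.795501708984375)
blocktop 1955 [0.5686 0.0902 0.0598] circ [566.8  92.7] 58.6 ((567.517333984375, 92.99063110351562), (85.24934387207031, 86.74095916748047), 76.94908142089844)
sleeveb 258 [ 0.446  -0.1303  0.0503] circ [ 446.2 -130.1] 17.7 ((446.4441223144531, -130.22349548339844), (34.65892791748047, 33.29484939575195), 44.68547821044922)
tube 423 [ 0.6732 -0.2694  0.0845] circ [ 673.6 -268.6] 30.3 ((672.7036743164062, -268.37896728515625), (58.77539825439453, 58.94524002075195), 1.8823308944702148)
housing 529 [ 0.707  -0.1202  0.0589] circ [ 710.7 -120.5] 28.9 ((711.0921630859375, -120.60184478759766), (36.3836669921875, 48.719303131103516), 89.08543395996094)
washer 615 [ 0.5875 -0.1307  0.0065] circ [ 592.9 -134.7] 53.5 ((589.1283569335938, -132.7135772705078), (85.85106658935547, 76.3773422241211), 89.19709777832031)
[358 139  19  13 216] [367.4 144.9] [ 0.7051 -0.1213  0.055 ]
[356 155  10  11  64] [359.2 161.1] [ 0.6746 -0.1056  0.055 ]
[368 157   8   9  46] [372.6 161.7] [ 0.6731 -0.1303  0.055 ]
[ 177  190  103   51 3018] [228.9 212.2] [0.5816 0.1355 0.055 ]
[280 213  31  35 715] [296.3 230.8] [0.5465 0.0113 0.055 ]
[413 213  23  22 362] [424. 224.] [ 0.557  -0.2216  0.055 ]
[251 236  21  12 151] [262.7 241.5] [0.5274 0.0727 0.055 ]
[450 246  16  15 147] [457.1 253.5] [ 0.5033 -0.2795  0.055 ]
[410 267  15  15 152] [416.7 274.3] [ 0.4667 -0.2055  0.055 ]
(np.float64(412.5321693355956), np.float64(255.5967392697186))
```

View pics/c2.png

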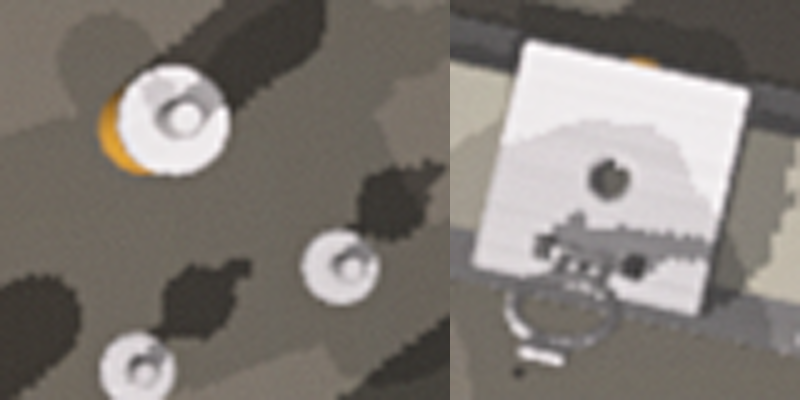

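The crop shows the large collared pin standing in its brass sleeve at full-frame pixel (424,224), with the small pins clearly separate. The block hole is at about (252,221), with the ring open on the -x side. Rail yaw is about -13°.

Emit:
jog_arm(
  motion=[
    [1, 0, 0, 0, 6.7],
    [1, 0, 0, 0, 6.7],
    [1, 0, 0, 0, 6.7],
    [1, 0, 0, 0, 6.7],
    [1, 0, 0, 0, 6.7],
    [1, 0, 0, 0, 6.5],
    [1, 16, -38, 0, 0],
    [1, 16, -38, 0, 0],
    [1, 16, -38, 0, 0],
    [1, 16, -38, 0, 0],
  ],
)

```text
time: 0.98
tool_pos: [0.4026, -0.4668, 0.2307]
tcp_rot: [-3.12, 0.36, 0.001]
wrist_force: [1.1, 0.1, -0.7]
width: 1.004
grip_force: 0.0
```

Emit:
jog_arm(
  motion=[
    [0.2, 16, -38, 0, 0],
    [0.2, 16, -38, 0, 0],
    [0.2, 16, -38, 0, 0],
    [0.2, 16, -38, 0, 0],
    [0.2, 16, -38, 0, 0],
    [0.2, 16, -38, 0, 0],
    [0.2, 0, -9, 0, 0],
    [0.2, 0, 0, 0, 0],
  ],
)

```text
time: 1.65
tool_pos: [0.5504, -0.2562, 0.2308]
tcp_rot: [-3.121, 0.351, 0.001]
wrist_force: [-0.4, 0.5, -0.4]
width: 0.601
grip_force: 0.0
```

```bash
python3 - <<'E'
from h import *
s=bot.read_state(); print(s['time'],s['tool_pos'],s['tcp_rot'],s['width'],s['wrist_force'])
Rt=R.from_rotvec(s['tcp_rot']).as_matrix(); print(Rt.round(4))
im,d,k=cam('wrist'); save(im,'w1.png'); W=world(d,k)
for n,p in (('stub',[.557,-.221,.079]),('collar',[.557,-.221,.055])): print(n,proj(p,k))
for z0,z1 in((.07,.09),(.05,.06)):
    m=(W[...,2]>z0)&(W[...,2]<z1)&(np.hypot(W[...,0]-.557,W[...,1]+.221)<.03)&(d>0)
    if m.sum()>5:
        p=W[m]; print(m.sum(),p.mean(0),cv2.minEnclosingCircle(p[:,:2].astype(np.float32)*1000))
E
```

```text
1.65 [ 0.55042108 -0.25623114  0.23084536] [-3.12114060e+00  3.50533354e-01  1.25459738e-03] 0.6006139376654083 [-0.413006    0.53760632 -0.36745604]
[[ 9.751e-01 -2.218e-01 -7.000e-04]
 [-2.218e-01 -9.751e-01  9.000e-04]
 [-9.000e-04 -7.000e-04 -1.000e+00]]
stub (np.float64(282.0626540659757), np.float64(191.4186747637561))
collar (np.float64(284.7485559162029), np.float64(185.92224914257832))
172 [ 0.55916923 -0.22345679  0.07740023] ((558.4806518554688, -222.8843994140625), 6.985387802124023)
941 [ 0.55958825 -0.22382457  0.05462023] ((558.4150390625, -223.00701904296875), 19.972505569458008)
```

View pics/w1.png

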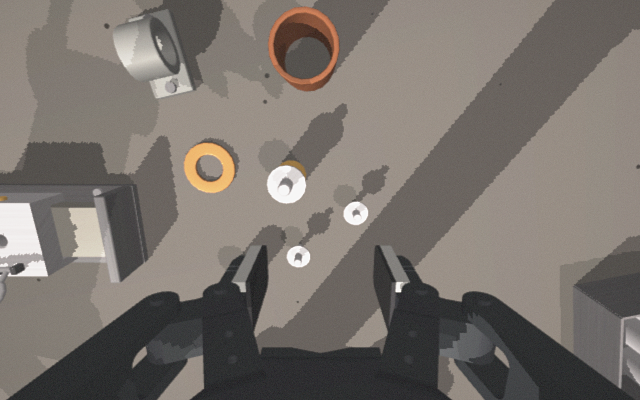

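The wrist picture shows the pin at (287,184), which puts it at (0.5584,-0.2229), within 2 mm of the top view. The small pins at (356,213) and (298,257) are clear of the fingers. I'll centre over it and come down.

Emit:
jog_arm(
  motion=[
    [0.2, 0, -17, 0, 0],
    [0.2, 0, -17, 0, 0],
    [0.2, 0, 0, 30, 0],
    [0.2, 0, 0, 30, 0],
    [0.2, 0, 0, 30, 0],
    [0.2, 0, 0, 25, 0],
    [0.2, 0, 0, 0, 0],
  ],
)

```text
time: 2.28
tool_pos: [0.5515, -0.2261, 0.1098]
tcp_rot: [-3.118, 0.361, 0.018]
wrist_force: [-1.3, 0.6, -0.5]
width: 0.598
grip_force: 0.0
```

```bash
python3 - <<'E'
from h import *
s=bot.read_state(); print(s['time'],s['tool_pos'],s['width'],s['wrist_force'])
Rt=R.from_rotvec(s['tcp_rot']).as_matrix()
im,d,k=cam('wrist'); W=world(d,k)
for z0,z1 in((.07,.09),(.05,.06)):
    m=(W[...,2]>z0)&(W[...,2]<z1)&(np.hypot(W[...,0]-.558,W[...,1]+.223)<.03)&(d>0)
    if m.sum()>5:
        p=W[m]; c,r=cv2.minEnclosingCircle(p[:,:2].astype(np.float32)); print(m.sum(),np.median(p[:,2]),c,r,Rt.T@(np.r_[c,.07]-s['tool_pos']))
E
```

```text
2.2833 [ 0.55153678 -0.2260673   0.10975063] 0.5984226681722877 [-1.30554593  0.59447462 -0.45930769]
456 0.07795853537029054 (0.5582464933395386, -0.22253821790218353) 0.007094155997037888 [ 0.00618438 -0.00490877  0.03968935]
2175 0.054705081511755654 (0.5583955645561218, -0.22268123924732208) 0.020063577219843864 [ 0.00636218 -0.00480359  0.03968714]
```

Emit:
jog_arm(
  motion=[
    [0.2, 0, 0, 0, 0],
    [0.2, 0, 0, 0, 0],
  ],
)

```text
time: 2.5
tool_pos: [0.5583, -0.2278, 0.1186]
tcp_rot: [3.12, -0.36, 0.005]
wrist_force: [0.2, -1.2, 0.0]
width: 0.6
grip_force: 0.0
```

```bash
python3 - <<'E'
from h import *
s=bot.read_state(); Rt=R.from_rotvec(s['tcp_rot']).as_matrix();print(s['tool_pos'],s['tcp_rot'],Rt.T@([.5583,-.2226,.058]-s['tool_pos']))
E
```

```text
[ 0.55832355 -0.22775715  0.11863629] [ 3.11957237 -0.35962665  0.00536154] [-0.00141147 -0.00507443  0.06062685]
```

Emit:
jog_arm(
  motion=[
    [0.2, -1, -5, 10, 0],
    [0.2, 0, 0, 10, 0],
    [0.2, 0, 0, 10, 0],
    [0.2, 0, 0, 10, 0],
    [0.2, 0, 0, 5, 0],
    [0.2, 0, 0, 0, 0],
    [0.2, 0, 0, 0, 0],
    [0.2, 0, 0, 0, 0],
    [0.2, 0, 0, 0, 0],
  ],
)

```text
time: 3.25
tool_pos: [0.5578, -0.2212, 0.0718]
tcp_rot: [3.121, -0.358, 0.002]
wrist_force: [-1.3, 0.1, -0.2]
width: 0.598
grip_force: 0.0
```

```bash
python3 - <<'E'
from h import *
s=bot.read_state(); Rt=R.from_rotvec(s['tcp_rot']).as_matrix();print(s['tool_pos'],Rt.round(4),Rt.T@([.5583,-.2226,.058]-s['tool_pos']),s['wrist_force'])
im,d,k=cam('wrist'); W=world(d,k)
for z0,z1 in((.07,.09),(.05,.06)):
    m=(W[...,2]>z0)&(W[...,2]<z1)&(np.hypot(W[...,0]-.558,W[...,1]+.223)<.022)&(d>0)
    if m.sum()>5:
        p=W[m]; c,r=cv2.minEnclosingCircle(p[:,:2].astype(np.float32)); print(m.sum(),np.median(p[:,2]),c,r,Rt.T@(np.r_[c,.07]-s['tool_pos']))
E
```

```text
[ 0.55784856 -0.22117788  0.07183533] [[ 9.741e-01 -2.263e-01  1.000e-03]
 [-2.263e-01 -9.741e-01 -4.000e-04]
 [ 1.000e-03  2.000e-04 -1.000e+00]] [0.00074733 0.00128024 0.01383637] [-1.2542344   0.13255593 -0.16100465]
707 0.077848985949139 (0.5582365989685059, -0.22247347235679626) 0.007431723643094301 [0.00066929 0.00117378 0.00183626]
2995 0.05470379287356786 (0.558219313621521, -0.22240859270095825) 0.020176390185952187 [0.00063777 0.0011145  0.00183622]
```

Emit:
jog_arm(
  motion=[
    [0.2, 0.5, 1, 7, 0],
    [0.2, 0, 0, 7, 0],
    [0.2, 0, 0, 0, 0],
    [0.2, 0, 0, 0, 0],
    [-1, 0, 0, 0, 0],
    [-1, 0, 0, 0, 0],
    [-1, 0, 0, 0, 0],
    [-1, 0, 0, 0, 0],
    [-1, 0, 0, 0, 0],
    [-1, 0, 0, 0, 0],
  ],
  force=60,
)

```text
time: 4.13
tool_pos: [0.5579, -0.2221, 0.0577]
tcp_rot: [3.121, -0.358, 0.001]
wrist_force: [0.9, 0.7, 1.2]
width: 0.133
grip_force: 58.7
```

```bash
python3 - <<'E'
from h import *
im,d,k=cam('top'); g=cv2.GaussianBlur(im,(3,3),0).mean(-1)
m=np.zeros((400,640),np.uint8); m[210:232,240:264]=g[210:232,240:264]<135
n,l,st,ce=cv2.connectedComponentsWithStats(m)
for i in range(1,n): print(st[i],ce[i],onplane(*ce[i],.059,k))
W=world(d,k); v,u=210,240
mm=(W[...,2]<.055); mm2=np.zeros_like(mm); mm2[214:230,244:262]=mm[214:230,244:262]
vv,uu=np.nonzero(mm2); print(mm2.sum(),uu.mean() if len(uu) else 0,vv.mean() if len(vv) else 0)
E
```

```text
[248 217   7   8  37] [251.08108108 220.67567568] [0.56540619 0.0936452  0.059     ]
46 251.6086956521739 220.3913043478261
```

Emit:
jog_arm(
  motion=[
    [-1, 0, 0, -10, 0],
    [-1, 0, 0, -20, 0],
    [-1, 0, 0, -25, 0],
    [-1, 0, 0, -25, 0],
    [-1, 0, 0, -10, 0],
    [-1, -8, -30, 0, 0],
    [-1, -8, -30, 0, 0],
    [-1, -8, -30, 0, 0],
    [-1, -8, -30, 0, 0],
    [-1, -8, -30, 0, 0],
  ],
)

```text
time: 5.02
tool_pos: [0.5518, -0.0657, 0.1469]
tcp_rot: [3.121, -0.359, -0.001]
wrist_force: [0.9, -0.2, -1.4]
width: 0.136
grip_force: 58.7
```

Emit:
jog_arm(
  motion=[
    [-1, -8, -30, 0, 0],
    [-1, -8, -30, 0, 0],
    [-1, -6, -28, 0, 0],
    [-1, 0, -10, 0, 0],
    [-1, 0, 0, 0, 0],
    [-1, 0, 0, 0, 0],
    [-1, 0, 0, 0, 0],
    [-1, 0, 0, 0, 0],
    [-1, 0, 0, 0, 0],
  ],
)

```text
time: 5.77
tool_pos: [0.5533, 0.0323, 0.1472]
tcp_rot: [3.121, -0.36, -0.0]
wrist_force: [0.3, 0.5, -0.3]
width: 0.135
grip_force: 58.8
```

```bash
python3 - <<'E'
from h import *
s=bot.read_state(); print(s['time'],s['tool_pos'],s['tcp_rot'],s['width'],s['wrist_force'])
im,d,k=cam('wrist'); save(im,'w2.png'); W=world(d,k); np.savez('w2.npz',im=im,d=d,W=W)
print(proj([.5665,.0925,.059],k),proj(s['tool_pos'],k))
m=(abs(W[...,2]-.059)<.004)&(d>0)&(np.hypot(W[...,0]-.567,W[...,1]-.093)<.07)
p=W[m][:,:2].astype(np.float32)*1000; print(m.sum(),np.median(W[m][:,2]),cv2.minAreaRect(p))
E
```

```text
5.7667 [0.55330525 0.03229517 0.14717036] [ 3.12053272e+00 -3.60464010e-01 -3.42300259e-04] 0.13540046809298267 [ 0.3104189   0.53603652 -0.28527412]
(np.float64(238.41126851721796), np.float64(210.56263899661394)) (np.float64(319.11359219951026), np.float64(261.2280998116704))
10569 0.05858619950292579 ((567.473876953125, 91.82957458496094), (84.6277847290039, 84.7337875366211), 77.0051040649414)
```

View pics/w2.png

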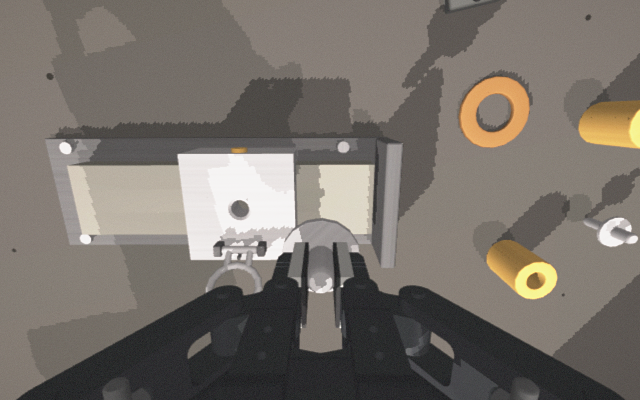

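The hole shows at (240,210), the ring open at (235,275), and the held pin's collar at about (320,250). I'll fit the hole and the collar.

```bash
python3 - <<'E'
from h import *
z=np.load('w2.npz'); im,d,W=z['im'],z['d'],z['W']; _,_,k=cam('wrist'); s=bot.read_state(); Rt=R.from_rotvec(s['tcp_rot']).as_matrix()
g=im.mean(-1); m=np.zeros((400,640),np.uint8); m[195:226,225:256]=g[195:226,225:256]<165
n,l,st,ce=cv2.connectedComponentsWithStats(m)
i=1+np.argmax(st[1:,4]); c=cv2.findContours((l==i).astype(np.uint8),0,2)[0][0]; e=cv2.fitEllipse(c); print(st[i],e)
h=onplane(*e[0],.059,k); print('hole',h, 'tool',Rt.T@(h-s['tool_pos']))
# collar
m=(abs(W[...,2]-(s['tool_pos'][2]-.003))<.004)&(d>0); m[:215]&=False; m[:,:270]=False;m[:,370:]=False
p=(W[m]-s['tool_pos'])@Rt; p=p[p[:,2]>.0]; print(len(p),p.min(0),p.max(0),np.median(p[:,2]))
mm=p[:,0]>0.005
q=p[mm]; r=np.hypot(q[:,0],q[:,1]); print(np.sort(r)[-10:])
th=np.arctan2(q[:,1],q[:,0]); b=[q[(abs(th-t)<.06)][:,:2][np.argmax(np.hypot(*q[(abs(th-t)<.06)][:,:2].T))] for t in np.arange(-1,1.01,.2) if (abs(th-t)<.06).any()]
b=np.array(b); A=np.c_[2*b,np.ones(len(b))]; x=np.linalg.lstsq(A,(b**2).sum(1),rcond=None)[0]; print('collar ctr',x[:2],np.sqrt(x[2]+x[0]**2+x[1]**2))
E
```

```text
[231 200  18  19 248] ((239.436767578125, 208.6578369140625), (16.833602905273438, 17.408187866210938), 137.53672790527344)
hole [0.56779189 0.09144061 0.059     ] tool [ 0.00064462 -0.06063977  0.08824106]
1654 [-1.88779403e-02 -1.84454373e-02  5.87755202e-06] [0.02065513 0.02040393 0.00699434] 0.0031501073681189963
[0.02094874 0.02096055 0.0209676  0.02096938 0.02097422 0.02100264
 0.02102721 0.02103023 0.02104095 0.02111355]
collar ctr [0.00107826 0.00097681] 0.019475427055005757
```

Emit:
jog_arm(
  motion=[
    [-1, 0, -20, 0, 0],
    [-1, 0, -20, 0, 0],
    [-1, 0, -15, 0, 0],
    [-1, 0, -6, 0, 0],
    [-1, 0, 0, 10, 0],
    [-1, 0, 0, 10, 0],
    [-1, 0, 0, 5, 0],
    [-1, 0, 0, 0, 0],
    [-1, 0, 0, 0, 0],
    [-1, 0, 0, 0, 0],
  ],
)

```text
time: 6.7
tool_pos: [0.567, 0.0924, 0.1221]
tcp_rot: [3.121, -0.359, -0.001]
wrist_force: [-0.4, -0.8, -0.5]
width: 0.135
grip_force: 58.9
```

```bash
python3 - <<'E'
from h import *
s=bot.read_state(); Rt=R.from_rotvec(s['tcp_rot']).as_matrix()
print(s['tool_pos'],s['wrist_force'],'pin->hole tool',Rt.T@(np.array([.5677,.0915,.059])-s['tool_pos'])-[.0008,.0005,0])
im,d,k=cam('wrist'); save(im[150:400,200:460],'w3.png',2.3)
W=world(d,k); m=(abs(W[...,2]-.059)<.004)&(d>0)&(np.hypot(W[...,0]-.567,W[...,1]-.093)<.07); p=W[m][:,:2].astype(np.float32)*1000; print(m.sum(),cv2.minAreaRect(p))
E
```

```text
[0.56701202 0.09239989 0.12207891] [-0.44607465 -0.77335899 -0.53359209] pin->hole tool [9.67564079e-05 2.02976204e-04 6.30787864e-02]
10234 ((567.4739990234375, 91.5914077758789), (84.46583557128906, 84.58181762695312), 76.91160583496094)
```

View pics/w3.png

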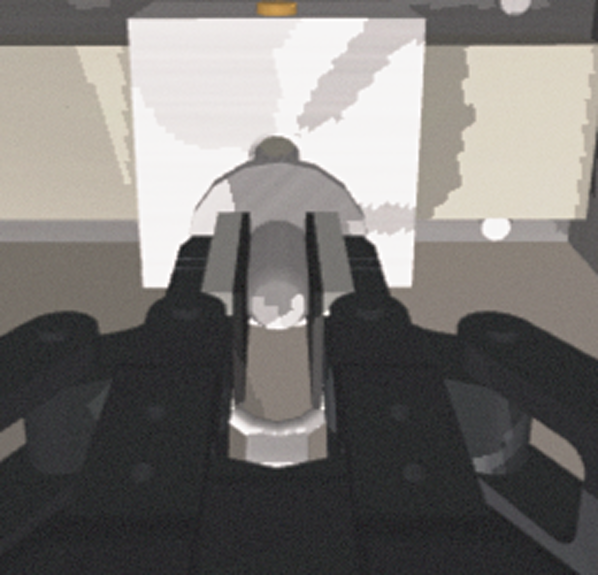

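The crop shows the hole's far edge at (275,150), centred behind the pin's collar. Aligned; going down slowly.

Emit:
jog_arm(
  motion=[
    [-1, 0, 0, 5, 0],
    [-1, 0, 0, 5, 0],
    [-1, 0, 0, 4, 0],
    [-1, 0, 0, 3, 0],
    [-1, 0, 0, 3, 0],
    [-1, 0, 0, 0, 0],
    [-1, 0, 0, 0, 0],
  ],
)

```text
time: 7.33
tool_pos: [0.5669, 0.093, 0.1019]
tcp_rot: [3.121, -0.358, -0.001]
wrist_force: [-0.1, -0.5, -1.5]
width: 0.134
grip_force: 58.9
```

Emit:
jog_arm(
  motion=[
    [-1, 0, 0, 2, 0],
    [-1, 0, 0, 2, 0],
    [-1, 0, 0, 2, 0],
    [-1, 0, 0, 2, 0],
    [-1, 0, 0, 2, 0],
    [-1, 0, 0, 0, 0],
    [-1, 0, 0, 0, 0],
  ],
)

```text
time: 7.92
tool_pos: [0.5666, 0.0929, 0.0918]
tcp_rot: [3.121, -0.358, -0.002]
wrist_force: [-1.5, 0.1, -0.8]
width: 0.136
grip_force: 58.8
```

Emit:
jog_arm(
  motion=[
    [-1, 0, 0, 1.5, 0],
    [-1, 0, 0, 1.5, 0],
    [-1, 0, 0, 1, 0],
    [-1, 0, 0, 1, 0],
    [-1, 0, 0, 0, 0],
    [-1, 0, 0, 0, 0],
  ],
)

```text
time: 8.42
tool_pos: [0.5668, 0.0929, 0.0869]
tcp_rot: [3.121, -0.358, -0.001]
wrist_force: [-1.6, -0.3, -1.0]
width: 0.133
grip_force: 58.9
```

Emit:
jog_arm(
  motion=[
    [-1, 0, 0, 1, 0],
    [-1, 0, 0, 1, 0],
    [-1, 0, 0, 0, 0],
    [-1, 0, 0, 0, 0],
  ],
)

```text
time: 8.75
tool_pos: [0.5669, 0.093, 0.0849]
tcp_rot: [3.121, -0.358, -0.001]
wrist_force: [-1.9, -0.2, -1.8]
width: 0.136
grip_force: 58.8
```

Emit:
jog_arm(
  motion=[
    [-1, 0, 0, 0.5, 0],
    [-1, 0, 0, 0.5, 0],
    [-1, 0, 0, 0, 0],
    [-1, 0, 0, 0, 0],
  ],
)

```text
time: 9.08
tool_pos: [0.5673, 0.093, 0.0847]
tcp_rot: [-3.121, 0.358, -0.0]
wrist_force: [-3.6, 0.1, 3.0]
width: 0.134
grip_force: 59.2
```

Emit:
jog_arm(
  motion=[
    [-1, 0, 0, 0.5, 0],
    [-1, 0, 0, 0.5, 0],
    [-1, 0, 0, 0, 0],
    [-1, 0, 0, 0, 0],
  ],
)

```text
time: 9.42
tool_pos: [0.5678, 0.093, 0.0845]
tcp_rot: [-3.121, 0.358, -0.002]
wrist_force: [-4.3, -0.5, 6.7]
width: 0.13
grip_force: 59.8
```

Emit:
jog_arm(
  motion=[
    [-1, 0, -1, 0, 0],
    [-1, 0, -1, 0, 0],
    [-1, 0, -1.5, 0, 0],
    [-1, 0, -1.5, 0, 0],
    [-1, 0, -1, 0, 0],
    [-1, 0, 0, 0, 0],
  ],
)

```text
time: 9.92
tool_pos: [0.5688, 0.0971, 0.0845]
tcp_rot: [3.118, -0.356, 0.001]
wrist_force: [-4.6, -5.7, 7.6]
width: 0.133
grip_force: 60.4
```

Emit:
jog_arm(
  motion=[
    [-1, 0, -1, 0, 0],
    [-1, 0, -1, 0, 0],
    [-1, 0, -1, 0, 0],
    [-1, 0, 0, 0, 0],
  ],
)

```text
time: 10.25
tool_pos: [0.5695, 0.0999, 0.0845]
tcp_rot: [3.118, -0.356, 0.001]
wrist_force: [-4.2, -5.8, 7.4]
width: 0.134
grip_force: 60.4
```

Emit:
jog_arm(
  motion=[
    [-1, 0, -1, 0, 0],
    [-1, 0, -1, 0, 0],
    [-1, 0, 0, 0, 0],
  ],
)

```text
time: 10.5
tool_pos: [0.5699, 0.1019, 0.0845]
tcp_rot: [3.118, -0.356, 0.001]
wrist_force: [-4.8, -6.3, 7.7]
width: 0.136
grip_force: 60.4
```

Emit:
jog_arm(
  motion=[
    [-1, 0, -1, 0, 0],
    [-1, 0, -1, 0, 0],
    [-1, 0, 0, 0, 0],
  ],
)

```text
time: 10.75
tool_pos: [0.5704, 0.1041, 0.0844]
tcp_rot: [3.119, -0.356, 0.001]
wrist_force: [-5.4, -5.9, 7.0]
width: 0.133
grip_force: 60.2
```

Emit:
jog_arm(
  motion=[
    [-1, 0, -1, 0, 0],
    [-1, 0, -1, 0, 0],
    [-1, 0, 0, 0, 0],
  ],
)

```text
time: 11.0
tool_pos: [0.5709, 0.1064, 0.0842]
tcp_rot: [3.119, -0.357, 0.001]
wrist_force: [-4.5, -3.3, 6.0]
width: 0.132
grip_force: 59.9
```

Emit:
jog_arm(
  motion=[
    [-1, 0, -1, 0, 0],
    [-1, 0, -1, 0, 0],
    [-1, 0, 0, 0, 0],
  ],
)

```text
time: 11.25
tool_pos: [0.5712, 0.1094, 0.0835]
tcp_rot: [3.121, -0.358, 0.001]
wrist_force: [-2.7, -1.4, 2.0]
width: 0.137
grip_force: 59.2
```

Emit:
jog_arm(
  motion=[
    [-1, 0, -1, 0, 0],
    [-1, 0, -1, 0, 0],
    [-1, 0, 0, 0, 0],
  ],
)

```text
time: 11.5
tool_pos: [0.5716, 0.1117, 0.0832]
tcp_rot: [-3.121, 0.358, -0.001]
wrist_force: [-1.9, -1.0, 1.8]
width: 0.136
grip_force: 59.2
```

Emit:
jog_arm(
  motion=[
    [-1, 0, 0, 1, 0],
    [-1, 0, 0, 1, 0],
    [-1, 0, 0, 0, 0],
    [-1, 0, 0, 0, 0],
  ],
)

```text
time: 11.83
tool_pos: [0.5713, 0.1116, 0.0808]
tcp_rot: [-3.121, 0.358, 0.0]
wrist_force: [-0.6, -1.2, -0.5]
width: 0.135
grip_force: 58.9
```

Emit:
jog_arm(
  motion=[
    [-1, 0, 0, 1, 0],
    [-1, 0, 0, 1, 0],
    [-1, 0, 0, 0, 0],
    [-1, 0, 0, 0, 0],
  ],
)

```text
time: 12.17
tool_pos: [0.5713, 0.1115, 0.0789]
tcp_rot: [-3.121, 0.358, 0.001]
wrist_force: [-0.4, -0.9, -1.5]
width: 0.137
grip_force: 58.9
```

Emit:
jog_arm(
  motion=[
    [-1, 0, 0, 1, 0],
    [-1, 0, 0, 1, 0],
    [-1, 0, 0, 1, 0],
    [-1, 0, 0, 1, 0],
    [-1, 0, 0, 0, 0],
    [-1, 0, 0, 0, 0],
  ],
)

```text
time: 12.67
tool_pos: [0.5712, 0.1115, 0.0749]
tcp_rot: [3.121, -0.358, -0.001]
wrist_force: [-1.2, -0.5, -1.6]
width: 0.134
grip_force: 58.9
```

Emit:
jog_arm(
  motion=[
    [-1, 0, 0, 1, 0],
    [-1, 0, 0, 1, 0],
    [-1, 0, 0, 1, 0],
    [-1, 0, 0, 1, 0],
    [-1, 0, 0, 0, 0],
    [-1, 0, 0, 0, 0],
  ],
)

```text
time: 13.17
tool_pos: [0.5712, 0.1115, 0.0709]
tcp_rot: [3.121, -0.358, -0.001]
wrist_force: [-2.1, 0.1, -2.0]
width: 0.134
grip_force: 58.8
```

Emit:
jog_arm(
  motion=[
    [-1, 0, 0, 1, 0],
    [-1, 0, 0, 1, 0],
    [-1, 0, 0, 1, 0],
    [-1, 0, 0, 0, 0],
    [-1, 0, 0, 0, 0],
  ],
)

```text
time: 13.58
tool_pos: [0.5712, 0.1115, 0.0679]
tcp_rot: [3.121, -0.358, -0.001]
wrist_force: [-1.9, 0.0, -1.3]
width: 0.135
grip_force: 58.8
```

Emit:
jog_arm(
  motion=[
    [-1, 0, 0, 0.5, 0],
    [-1, 0, 0, 0.5, 0],
    [-1, 0, 0, 0.5, 0],
    [-1, 0, 0, 0, 0],
    [-1, 0, 0, 0, 0],
  ],
)

```text
time: 14.0
tool_pos: [0.5714, 0.1115, 0.0668]
tcp_rot: [-3.121, 0.358, 0.0]
wrist_force: [-3.5, -0.1, -0.0]
width: 0.137
grip_force: 59.1
```

Emit:
jog_arm(
  motion=[
    [-1, 0, 0, 0.5, 0],
    [-1, 0, 0, 0.5, 0],
    [-1, 0, 0, 0, 0],
    [-1, 0, 0, 0, 0],
  ],
)

```text
time: 14.33
tool_pos: [0.5714, 0.1115, 0.0667]
tcp_rot: [-3.121, 0.358, 0.0]
wrist_force: [-6.4, 0.3, 6.6]
width: 0.137
grip_force: 59.7
```

Emit:
jog_arm(
  motion=[
    [-1, 0, 0, -1, 0],
    [-0.3, 0, 0, 0, 0],
    [-0.3, 0, 0, 0, 0],
    [-0.3, 0, 0, 0, 0],
    [-0.3, 0, 0, -8, 0],
    [-0.3, 0, 0, -15, 0],
    [-0.3, 0, 0, -25, 0],
    [-0.3, 0, 0, -30, 0],
    [-0.3, 0, 0, -30, 0],
    [-0.3, 0, 0, 0, 0],
  ],
)

```text
time: 15.17
tool_pos: [0.5765, 0.1122, 0.1831]
tcp_rot: [-3.118, 0.357, -0.02]
wrist_force: [1.2, -0.1, 2.0]
width: 0.35
grip_force: 0.0
```

Emit:
jog_arm(
  motion=[
    [-1, -20, 0, 0, 0],
    [-1, -30, 0, 0, 0],
    [-1, -25, 0, 0, 0],
    [-1, 0, 0, 0, 0],
    [-1, 0, 0, 0, 0],
    [-1, 0, 0, 0, 0],
  ],
)

```text
time: 15.67
tool_pos: [0.4994, 0.1285, 0.1755]
tcp_rot: [-3.121, 0.357, -0.003]
wrist_force: [0.0, 0.9, -0.3]
width: -0.003
grip_force: 0.0
```

```bash
python3 - <<'E'
from h import *
s=bot.read_state(); Rt=R.from_rotvec(s['tcp_rot']).as_matrix(); print(s['time'],s['tool_pos'],s['width'])
im,d,k=cam('wrist'); save(im,'w4.png'); W=world(d,k); np.savez('w4.npz',W=W,d=d,im=im)
c0=np.array([.571,.111])
for z0,z1,r in((.083,.095,.012),(.0615,.067,.025),(.056,.0615,.07)):
    m=(W[...,2]>z0)&(W[...,2]<z1)&(np.hypot(W[...,0]-c0[0],W[...,1]-c0[1])<r)&(d>0); p=W[m]
    if len(p)>9: print(m.sum(),np.median(p[:,2]),cv2.minEnclosingCircle(p[:,:2].astype(np.float32)*1000),cv2.minAreaRect(p[:,:2].astype(np.float32)*1000))
# ring points in rail frame about the pin axis
X=np.array([.9745,-.2245]);Y=np.array([.2245,.9745]); q=W[...,:2]-c0; a=q@X; b=q@Y
m=(d>0)&(a<-.025)&(a>-.09)&(abs(b)<.03)&(W[...,2]>.075)&(W[...,2]<.125); print('ring',m.sum(),np.c_[a[m],b[m],W[...,2][m]].min(0),np.c_[a[m],b[m],W[...,2][m]].max(0))
E
```

```text
15.6667 [0.49938046 0.12852088 0.17549156] -0.0034642716071669457
309 0.08771852559685542 ((571.0440673828125, 110.66852569580078), 6.774252414703369) ((571.0201416015625, 110.67138671875), (12.726849555969238, 12.825448989868164), 76.80987548828125)
1839 0.06429283381668183 ((571.062255859375, 110.40628814697266), 19.842544555664062) ((571.0816650390625, 110.65682983398438), (38.62863540649414, 39.26005935668945), 77.82412719726562)
9146 0.05880885133562447 ((571.4195556640625, 109.36468505859375), 59.02944564819336) ((571.7633666992188, 109.53536224365234), (84.2458724975586, 83.87390899658203), 76.91514587402344)
ring 1136 [-0.06578191 -0.02067866  0.07500438] [-0.03286251  0.01809739  0.11149418]
```

View pics/w4.png

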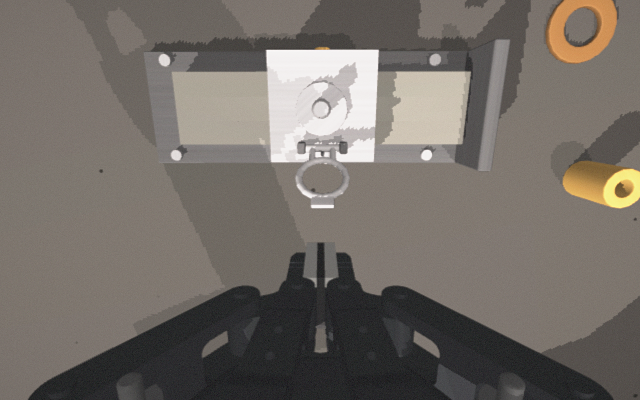

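Pin home: collar top is at 64.3 mm and stub top at 87.7 mm, with the axis 1 mm off the block centre. The ring is still open, lip at (322,203) and shut fingertips at (321,258). Now I'll go behind the lip.

Emit:
jog_arm(
  motion=[
    [-1, -11, 1, 0, 0],
    [-1, -11, 0, 0, 0],
    [-1, 0, 0, 20, 0],
    [-1, 0, 0, 25, 0],
    [-1, 0, 0, 25, 0],
    [-1, 0, 0, 14, 0],
    [-1, 0, 0, 0, 0],
    [-1, 0, 0, 0, 0],
    [-1, 0, 0, 0, 0],
  ],
)

```text
time: 16.47
tool_pos: [0.4773, 0.1327, 0.0918]
tcp_rot: [-3.121, 0.358, -0.002]
wrist_force: [-0.1, 1.1, 0.3]
width: 0.004
grip_force: 0.0
```

Emit:
jog_arm(
  motion=[
    [-1, 6, 0, 0, 0],
    [-1, 6, 0, 0, 0],
    [-1, 5, 0, -1, 0],
    [-1, 5, 0, -1, 0],
    [-1, 0, 0, 0, 0],
    [-1, 0, 0, 0, 0],
  ],
)

```text
time: 16.97
tool_pos: [0.498, 0.1276, 0.0931]
tcp_rot: [-3.121, 0.359, 0.002]
wrist_force: [-4.7, 1.2, 2.9]
width: 0.001
grip_force: 2.6
```

Emit:
jog_arm(
  motion=[
    [-1, 5, 0, -2, 0],
    [-1, 5, 0, -2, 0],
    [-1, 5, 0, -2, 0],
    [-1, 5, 0, -2, 0],
    [-1, 5, 0, -1, 0],
    [-1, 5, 0, -1, 0],
    [-1, 4, 0, -1, 0],
    [-1, 0, 0, 0, 0],
    [-1, 0, 0, 0, 0],
  ],
)

```text
time: 17.72
tool_pos: [0.532, 0.1197, 0.1039]
tcp_rot: [-3.121, 0.358, -0.001]
wrist_force: [0.4, -0.3, -0.8]
width: 0.0
grip_force: 0.0
```

Emit:
jog_arm(
  motion=[
    [-1, 5, 0, -1, 0],
    [-1, 5, 0, 0, 0],
    [-1, 4, 0, 0, 0],
    [-1, 4, 0, 0, 0],
    [-1, 0, 0, 0, 0],
    [-1, 0, 0, 0, 0],
  ],
)

```text
time: 18.22
tool_pos: [0.549, 0.1156, 0.1047]
tcp_rot: [-3.121, 0.358, 0.0]
wrist_force: [-0.3, -0.0, -0.2]
width: 0.002
grip_force: 0.0
```

Force has gone, so the ring may have snapped over. I'll back off upward and look.

Emit:
jog_arm(
  motion=[
    [-1, 0, 0, -15, 0],
    [-1, -10, 0, -25, 0],
    [-1, -25, 0, -25, 0],
    [-1, -25, 0, -10, 0],
    [-1, -10, 0, 0, 0],
    [-1, 0, 0, 0, 0],
    [-1, 0, 0, 0, 0],
    [-1, 0, 0, 0, 0],
    [-1, 0, 0, 0, 0],
  ],
)

```text
time: 18.97
tool_pos: [0.4809, 0.1312, 0.1787]
tcp_rot: [3.12, -0.358, -0.002]
wrist_force: [0.1, -0.5, -0.1]
width: 0.001
grip_force: 0.0
```

```bash
python3 - <<'E'
from h import *
s=bot.read_state(); print(s['time'],s['tool_pos'])
im,d,k=cam('wrist'); W=world(d,k); u,v=map(int,proj([.571,.111,.06],k)); print(u,v)
save(im[max(v-90,0):v+110,max(u-120,0):u+120],'w5.png',2.5)
c0=np.array([.571,.1107])
X=np.array([.9745,-.2245]);Y=np.array([.2245,.9745]); q=W[...,:2]-c0; a=q@X; b=q@Y; z=W[...,2]
for n,m in (('stub',(np.hypot(a,b)<.009)&(z>.08)),('collar top',(np.hypot(a,b)<.019)&(np.hypot(a,b)>.009)),('lip',(a>.018)&(a<.027)&(abs(b)<.007)),('leaning ring',(a<-.025)&(a>-.075)&(abs(b)<.025)&(z>.08)&(z<.13))):
    m&=d>0; print(n,m.sum(),(np.median(a[m]),np.median(b[m]),np.percentile(z[m],[5,50,95])) if m.sum() else '')
E
```

```text
18.9667 [0.48087573 0.13124239 0.17872411]
318 83
stub 328 (np.float64(-0.00014317588028951058), np.float64(-0.00032292875889002476), array([0.08456496, 0.08726151, 0.08873059]))
collar top 1668 (np.float64(0.00123912643309264), np.float64(-0.0002533399172106811), array([0.06295956, 0.06622112, 0.06945802]))
lip 255 (np.float64(0.022398487793975665), np.float64(-0.00036276404824453826), array([0.06716258, 0.06839852, 0.06949604]))
leaning ring 0
```

View pics/w5.png

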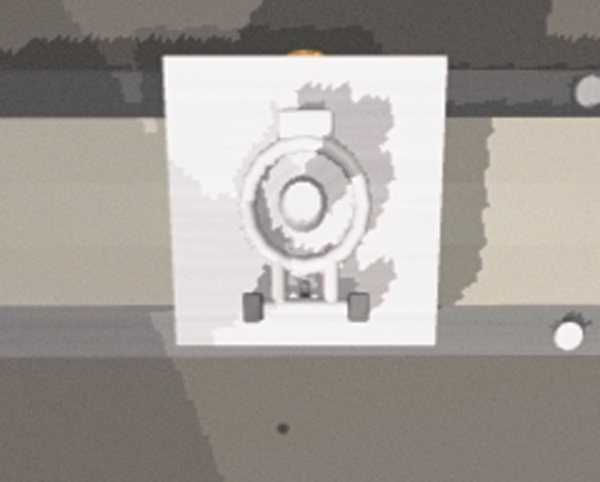

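The crop shows the ring flat on the collar around the stub at (303,203). The lip is at (303,123), about 68 mm high, level with the hinge, and the robot is clear. Handing in.

```bash
python3 -c "
from workcell import bot
print(bot.finish_job())"
```

```text
the job is handed in; nothing more can be done
None
```

The job is handed in: the pin is home in the block and bar with its collar flat on the block, the ring has snapped shut around the stub, and the arm is clear. It took about 19 s; I got no verdict back from the judge.

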